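# Show the bench camera the hidden paint mark with an inspection mirror

### The job

The brass plug in the finned motor housing is locked with yellow paint on its inner end, and the bench camera, which looks straight along the bore, must see that mark. Pick the green-handled inspection mirror out of the tool tray without shifting the other tools, pass its head into the open end of the bore without turning the housing or knocking against it, its stand or the camera, and hold the middle of the mirror on the bore's axis right under the plug, angled so that it reflects the yellow mark to the camera. Finish while still holding it steady there in the gripper, clear of the housing.

Things in the scene. Friction and masses are not known exactly. Their poses are not given: they have to be found in the camera images.
- mirror_grip (a point): Centre of the inspection mirror's green handle, a flat-sided bar 22 wide (x, grasp across it), 100 long (y), 26 mm high (z), lying flat on the tray floor. y: along handle and rigid rod towards the mirror head; z: up as it lies. The mirror (loose, about 110 g, 235 mm long) lies in one of three lanes of the tray, head to the robot's left. Its glass is fixed at 45 degrees, facing half up, half forward.
- mirror_face (a point): Centre of the mirror's glass, 165 mm along y and 8.5 mm along z from mirror_grip. z: straight out of the glass; x: as mirror_grip's x; y: in the glass, forward and down. The head is a rigid rectangle, 48 mm (x) by 50 mm (y), 4 mm thick, with the ball joint of the rod behind it.
- mirror: The whole inspection mirror; origin under the middle of its length, axes as mirror_grip's.
- view_point (a point): Point on the bore's axis under the plug, 100 mm above the bench: the middle of the mirror goes here. z: half-way between the direction to the mark and the direction along the bore to the camera, the way the glass must face; y + z points along the bore to the camera, z - y to the mark. With mirror_face's axes equal to these the rod lies along the bore and leaves by the open end.
- mark (a point): Yellow paint mark, 15 mm across, on the plug's inner end inside the bore, 47 mm from the axis and facing it. Outside, the plug's brass hexagon head on a round boss stands out of the fins at the same place; it points up or up to 0.55 rad to either side of up.
- plug_top (a point): Top of the brass hexagon plug head on the outside of the housing, 81 mm from the bore's axis, straight above the mark along the plug.
- lens (a point): Front of the lens of the black bench camera, on the bore's axis 169 mm from view_point; it looks along the bore through the 52 mm hole in the housing's flanged end.
- housing (a joint): Turn of the housing about its bore axis (rad): 0 = plug straight up, positive = plug turned away from the robot. It lies stiffly in its saddles and must not be turned.
- jig: Fixed plywood board, 140 x 370 mm, with the housing in two saddles and the camera on a post. Origin on the bench under view_point, y along the bore to the camera, z up. The housing is an aluminium tube with a 100 mm bore, from its open end (y = -60 mm, to the robot's right) to its flanged end (y = +60 mm); 132 mm wide over the fins, flange 147 mm.
- tray: Fixed blue open tool tray 260 (x) by 310 (y) mm, walls 35 mm high and 5 mm thick; origin under its centre, inner floor 5 mm above the bench. Three lanes 72 mm apart in x hold the mirror, the screwdriver and the pliers in any order; the spanner lies across the end at -y.
- screwdriver: Loose red-handled screwdriver, 206 mm long (y), 30 mm wide; origin under its middle.
- pliers: Loose red-handled pliers, 191 mm long (y), 56 mm wide, 12 mm high; origin under the middle.
- spanner: Loose steel spanner, 200 mm long (y), 38 mm wide, 7 mm high; origin under its middle.

How it is judged:
On the way, in this order (a step that is already met when the one before it is completed fails the run):
1. the mirror is lifted out of the tray in the gripper (height (world z) of mirror_grip above 0.06 m and contact force between the fingers and mirror above 1 N), for 0.2 s.
2. the mirror's head is inside the bore, its handle outside the open end (distance between mirror_face and view_point below 0.045 m and y of mirror_grip in the frame of jig below -0.1 m), for 0.1 s.
At the end, for the whole second after the job is handed in: The gripper still holds the mirror, at rest and touching neither housing nor jig, handle outside the open end; the glass centre is within 12 mm of the point on the bore axis under the plug and faces within 0.12 rad of half-way between mark and camera (all of step 1 and distance between mirror_face and view_point below 0.012 m and angle between the z axis of mirror_face and the z axis of view_point, either way round below 0.12 rad and y of mirror_grip in the frame of jig below -0.1 m and contact force between mirror and jig below 0.3 N and linear speed of mirror below 0.02 m/s and angular speed of mirror below 0.15 rad/s); the arm keeps its last pose, push and grip.
It fails at once if the mirror or the arm knocks against the housing, jig or camera (more than 5 N) (contact force between any of mirror, the arm, the fingers and jig above 5 N).
It fails at once if the housing is turned (the mark moves more than 5 mm) (distance of mark from where it was at the start of the episode above 0.005 m).
It fails at once if another tool in the tray is moved more than 30 mm (distance of any of screwdriver, pliers, spanner from where it was at the start of the episode above 0.03 m).
It also fails if it takes over 45 s, if anything falls off the work surface, if the arm or the gripper's body presses on something with over 40 N, if the wrist force passes 120 N, or if a joint passes its speed limit or range.

### The arm

A 6-joint arm with a two-finger parallel gripper is mounted at the origin on a cart in front of the work surface, level with it; the furniture and walls round the work are solid. World frame = base frame: x ahead of the robot, y to its left, z up, the work surface at z = 0. Lengths are in m, angles in rad, forces in N, time in s.
With the tool pointing down it reaches from about 0.4 to 0.825 m from the base axis. Payload 7 kg.
Tool frame: the origin (TCP) lies midway between the tips of the shut fingers; the grasp point (between the pads) lies 19 mm behind it; z points along the fingers, y is the line along which they close (so a half turn about z gives the same grasp; the last joint's range is limited). The gripper opens to 88 mm and grips with 3 to 60 N. Pads are 19 mm wide; open, the fingers measure 130 mm over their backs; the gripper's body (78 mm by 193 mm) begins 47 mm behind the grasp point.
Start: joints at [-0.852, 0.359, 0.012, 0, -1.224, -0.288], TCP at [0.282, -0.613, 0.227] pointing down, gripper open.
Joint ranges: [-3.07, 3.07], [-1.43, 2.12], [-1.02, 1.25], [-3.03, 1.67], [-3.05, -0], [-3.03, 3.03]. Speed limits (rad/s): [2.39, 2.39, 3.01, 3.14, 3.14, 3.14].

### API

Orientations are given as a unit quaternion [w, x, y, z].
In Python, from workcell import robot gives the robot as it stands.
- The arm moves only by the tool step_arm, never from a script. Its arguments are lists of equal length, an entry for each row: "linear": the shift along the tool's x, y, z in mm, a list of three; "spin": the turn about the tool's z in units of 10 degrees (1.0 is 10 degrees); "grip": the finger opening in mm, from 0 to 87.6. In form: {"linear": [[dx, dy, dz], ...], "spin": [spin, ...], "grip": [grip, ...]}. A call has 1 to 5 rows; each row is the pose to reach, as a shift and turn from the pose commanded when the call began, along the tool's axes at that moment; what a row does not reach only later rows make up. A row lasts 1/8 s, in which the tool goes at most 62.5 mm and 10.7 degrees, less where a joint would pass 70% of its speed; a pose out of reach is approached as far as the arm can. A call with a gripper value outside its range is refused whole. The fingers move at their own pace and stop on an object; "force" is the grip in N (left out, the last holds). Time passes only in rows, so rows that repeat a pose let the fingers close. It gives the time, the measured TCP pose, the force, the opening and the grip force at its end, in the units of the state.
- robot.read_state(): the state, without advancing time (a new reading comes with each control period).
- robot.camera(name): name is "side" or "top"; returns a dict with "pixels" (420x560x3 uint8, red, green, blue), "fx", "fy", "cx", "cy" (pixels), "rvec" (rotation vector, rad) and "tvec" (3), from world to camera coordinates, as OpenCV has them. Camera axes: x right, y down, z forward; pixel columns grow to the right and rows downward; lengths in m; the calibration is good to about 2 mm. A picture is of the moment at which its call begins. There is no depth.
- robot.hand_in(): hands the job in; it is judged then, once.
The state is a dict: "t": time; "joint_pos": joint angles; "dq": joint speeds; "effort": joint torques, N m; "ee_pos": TCP position; "tcp_rot": TCP orientation; "ft_force": force on the tool from outside, world axes, zero at the start; "ft_torque": the same for the moment, N m; "grip_width": finger opening in m; "finger_force": force on a finger pad.
Only numpy, scipy, OpenCV 4.12 (cv2) and the standard library are available. Lean on these libraries where they do the work, as an engineer would, in place of code of your own. Each camera call takes 0.05 s, during which the arm holds its last target. There are 200 camera calls.

## Working session

There is one attempt and no reset: what is moved stays moved. The work goes in short steps, Python scripts to look and compute and a tool call to move; the robot and the scene stay as the last step left them, time stands still between calls to the robot, and variables do not carry over. Pictures are saved under pics/ and viewed, at most 10 in all, crops included, and the job is handed in when it is done.

Besides the shell and the picture viewer there is one more tool, called after "Emit:" by a JSON object that holds its "method" and its "body". step_arm: Moves the arm, as the interface text tells. Its arguments: {"type":"object","properties":{"linear":{"type":"array"},"spin":{"type":"array"},"grip":{"type":"array"},"force":{"type":"number"}},"required":["linear","spin","grip"]}

```bash
mkdir -p pics; ls; cat > h.py <<'E'
import numpy as np, cv2
from scipy.spatial.transform import Rotation as R
from workcell import robot
def cal(c):
    K=np.array([[c['fx'],0,c['cx']],[0,c['fy'],c['cy']],[0,0,1.]])
    Rm=R.from_rotvec(np.ravel(c['rvec'])).as_matrix(); t=np.ravel(c['tvec']); return K,Rm,t
def ray(c,uv):
    K,Rm,t=cal(c); d=Rm.T@np.linalg.solve(K,[uv[0],uv[1],1.]); return -Rm.T@t,d
def onz(c,uv,z):
    o,d=ray(c,uv); return o+d*(z-o[2])/d[2]
def proj(c,P):
    K,Rm,t=cal(c); p=(Rm@np.atleast_2d(P).T).T+t; q=(K@p.T).T; return q[:,:2]/q[:,2:]
def tri(c1,u1,c2,u2):
    o1,d1=ray(c1,u1);o2,d2=ray(c2,u2)
    s=np.linalg.lstsq(np.c_[d1,-d2],o2-o1,rcond=None)[0]
    a=o1+s[0]*d1;b=o2+s[1]*d2; return (a+b)/2,np.linalg.norm(a-b)
E
python3 - <<'E'
from h import *
import pickle
s=robot.read_state(); print(s['ee_pos'],s['tcp_rot'],s['t'])
for n in('top','side'):
    c=robot.camera(n); pickle.dump(c,open(n+'0.pkl','wb'))
    cv2.imwrite(f'pics/{n}0.png',c['pixels'][:,:,::-1]); K,Rm,t=cal(c); print(n,-Rm.T@t,Rm[2],c['fx'])
E
```

```text
pics
[ 0.28163853 -0.61290308  0.22563248] [-2.41625534e-04 -2.13651826e-01  9.76909516e-01  7.97543260e-04] 0.0
top [0.41310878 0.04957186 1.12194248] [ 0.08710594 -0.00855821 -0.99616229] 381.8620629572563
side [0.13150563 0.94919559 0.56170879] [ 0.36469087 -0.84132639 -0.39896174] 391.9940535575456
```

View pics/top0.png

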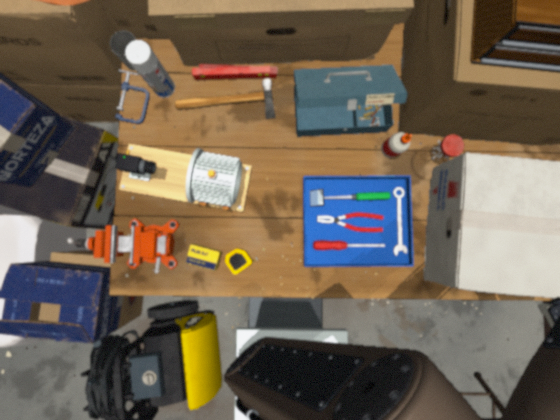

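View pics/side0.png

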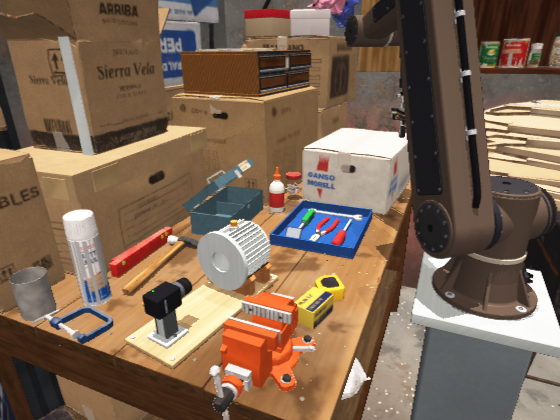

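The mirror lies in the far lane: green handle near (373,196) and head near (317,198) in the top view. The housing is near (215,178), with its brass plug near (213,174), and the bench camera is near (130,162). I'll zoom in on these.

```bash
python3 - <<'E'
from h import *
import pickle
t=pickle.load(open('top0.pkl','rb'))['pixels'][:,:,::-1];s=pickle.load(open('side0.pkl','rb'))['pixels'][:,:,::-1]
a=cv2.resize(t[140:215,110:260],(800,400),interpolation=3)
b=cv2.resize(s[205:365,120:300],(675,600),interpolation=3)
c=cv2.resize(t[170:275,295:420],(714,600),interpolation=3)
for n,i in(('za',a),('zb',b),('zc',c)): cv2.imwrite(f'pics/{n}.png',i)
E
```

```text
(no output)
```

View pics/za.png

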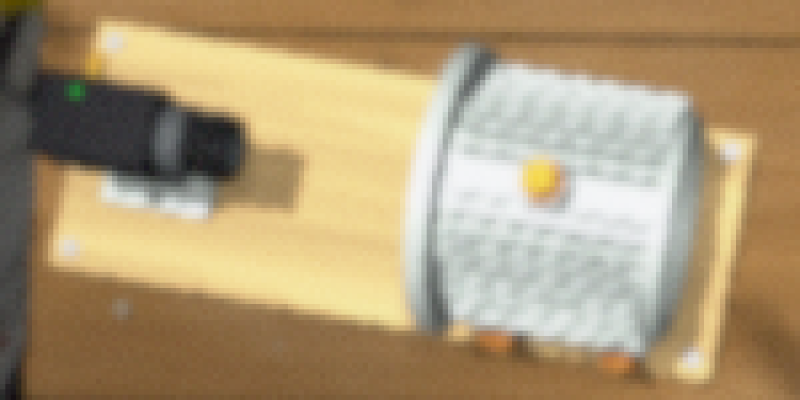

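View pics/zb.png

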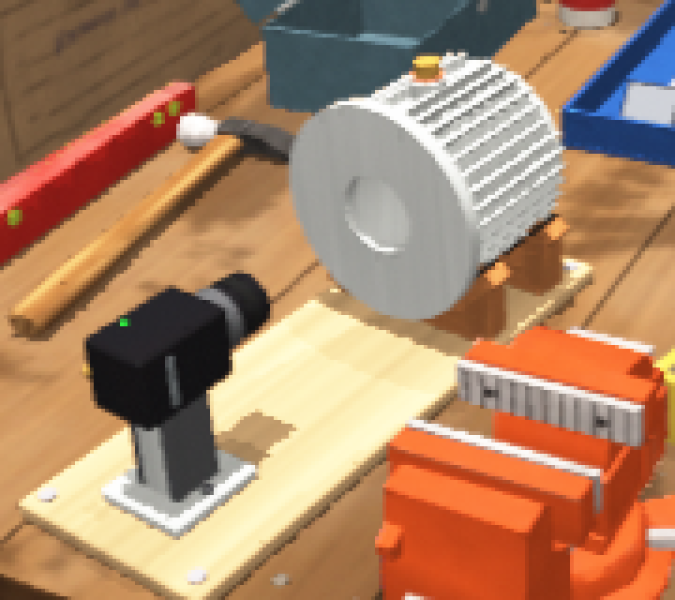

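View pics/zc.png

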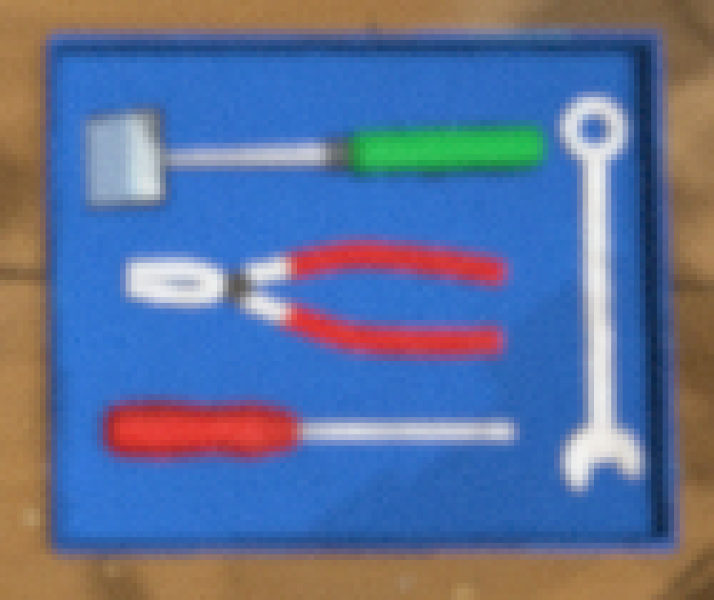

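```bash
python3 - <<'E'
from h import *
import pickle
T=pickle.load(open('top0.pkl','rb'));S=pickle.load(open('side0.pkl','rb'))
A=lambda u,v:(u/5.3333+110-.4,v/5.3333+140-.4); B=lambda u,v:(u/3.75+120-.4,v/3.75+205-.4)
for zb in(.012,.018):
    P=[onz(T,A(*p),zb) for p in((100,20),(757,133),(710,382),(52,266))]
    print(zb,np.round(P,4).tolist(),[round(np.linalg.norm(P[i]-P[i-1]),4) for i in range(4)])
# side cross check of board corners
for p in((22,503),(197,600),(590,270)): print(B(*p),np.round(onz(S,B(*p),.015),4))
P=np.array(P); c=P.mean(0); d=(P[0]+P[3]-P[1]-P[2])/2; d[2]=0; d/=np.linalg.norm(d); n=np.array([d[1],-d[0],0])  # jig y, x
print('centre',c,'ydir',d,'yaw',np.arctan2(-d[0],d[1]))
pl,e=tri(T,A(541,180),S,B(428,60)); print('plug',pl,e,'off x',(pl-c)@n,'y',(pl-c)@d)
for z in(.1,): 
    L=onz(T,A(242,150),z); print('lens',L,(L-c)@n,(L-c)@d)
# hole centre in side: project axis point
view=c+n*0+d*((pl-c)@d); view[2]=.1
print('view',view); print(proj(S,[view+d*.06,view+d*.06+[0,0,.0735],view+d*.06-[0,0,.0735],view+d*.06+n*.0735,view+d*.06-n*.0735]), B(378,215))
im=T['pixels']; h=cv2.cvtColor(im,cv2.COLOR_RGB2HSV)
m=cv2.inRange(h,(50,130,80),(75,255,255)); m[:170]=0;m[275:]=0;m[:,:295]=0;m[:,420:]=0
pts=cv2.findNonZero(m); r=cv2.minAreaRect(pts); print(r,cv2.boxPoints(r).tolist())
mm=pts.reshape(-1,2).mean(0); print('handle',mm,onz(T,mm,.026))
a=onz(T,np.array((350,155))/5.713+(294.6,169.6),.026);b=onz(T,np.array((545,147))/5.713+(294.6,169.6),.026)
print(a,b,np.linalg.norm(a-b)); hd=onz(T,np.array((128,158))/5.713+(294.6,169.6),.0265); print('head',hd)
E
```

```text
0.012 [[0.6824, 0.4875, 0.012], [0.6255, 0.1234, 0.012], [0.4874, 0.146, 0.012], [0.5452, 0.5068, 0.012]] [np.float64(0.1386), np.float64(0.3686), np.float64(0.1399), np.float64(0.3654)]
0.018 [[0.681, 0.4851, 0.018], [0.6243, 0.123, 0.018], [0.487, 0.1455, 0.018], [0.5445, 0.5043, 0.018]] [np.float64(0.1379), np.float64(0.3666), np.float64(0.1391), np.float64(0.3634)]
(125.46666666666665, 338.73333333333335) [0.6781 0.4909 0.015 ]
(172.13333333333333, 364.6) [0.5449 0.5126 0.015 ]
(276.9333333333334, 276.6) [0.485  0.1575 0.015 ]
centre [0.58419409 0.31447289 0.018     ] ydir [0.15633546 0.98770402 0.        ] yaw -0.15697939245854803
plug [0.56968189 0.21239455 0.18216943] 0.0014722836034483909 off x 0.0016247111586317068 y -0.10309195580220243
lens [0.59541071 0.37783677 0.1       ] 0.0011726874155940556 0.06433831634903246
view [0.56807716 0.21264855 0.1       ]
[[220.6297132  261.88384199]
 [218.32011428 233.6148284 ]
 [222.79612523 288.40027768]
 [197.27949417 253.99120126]
 [245.89685238 270.42442362]] (220.4, 261.93333333333334)
((372.5, 196.0), (33.0, 6.0), 0.0) [[356.0, 199.0], [356.0, 193.0], [389.0, 193.0], [389.0, 199.0]]
handle [372.5212766  195.71276596] [ 0.53746507 -0.22934112  0.026     ]
[ 0.53370925 -0.18104203  0.026     ] [ 0.53941113 -0.28006097  0.026     ] 0.09918297601775182
head [ 0.53028503 -0.0685306   0.0265    ]
```

Measurements agree well: the plug is upright to about 0.02 rad, and view_point is at (0.568, 0.213, 0.100) with the bore yawed −0.157. Next I'll check the height of the white box by the start pose and work out the first move.

```bash
cat >> h.py <<'E'
def go(target,yaw=None):
    "shift in tool axes (mm), spin (10 deg units) to TCP target; yaw = angle of mirror y-axis from world y"
    s=robot.read_state(); Rt=R.from_quat(np.roll(s['tcp_rot'],-1)).as_matrix()
    print('t',s['t'],'tcp',np.round(s['ee_pos'],4),'w',s['grip_width'],'ff',s['finger_force'])
    print('linear mm',np.round(Rt.T@(np.array(target)-s['ee_pos'])*1e3,1))
    ya=np.arctan2(Rt[1,1],Rt[0,1]); print('tool y ang',ya,'tool z',np.round(Rt[:,2],4))
    if yaw is not None:
        d=(yaw-ya+np.pi/2)%np.pi-np.pi/2; print('spin',-np.degrees(d)/10)
E
python3 - <<'E'
from h import *
import pickle
S=pickle.load(open('side0.pkl','rb'))
p=onz(S,(372,212),0); print(p)
for z in(.1,.15,.2,.25): print(z,proj(S,p+[0,0,z]))
s=robot.read_state(); print(proj(S,s['ee_pos']))
g=np.array([.5366,-.2303,.1])+.01*np.array([-.045,.999,0]); g[2]=.28; print(g); go(g,.045)
E
```

```text
[ 0.34733873 -0.39760173  0.        ]
0.1 [[374.32864666 186.12767934]]
0.15 [[375.54360575 172.62893278]]
0.2 [[376.79430824 158.73306078]]
0.25 [[378.08235501 144.42227691]]
[[405.07745774 139.92763262]]
[ 0.53615 -0.22031  0.28   ]
t 0.1 tcp [ 0.2817 -0.6129  0.2257] w 0.08792888308017917 ff 0.0
linear mm [-395.1  250.6  -53.9]
tool y ang 2.0015394273146807 tool z [-7.0e-04  1.3e-03 -1.0e+00]
spin -6.7898548363925695
```

Emit:
{"method": "step_arm", "body": {"linear": [[0,0,-55],[-30,20,-55],[-80,50,-55],[-130,80,-55],[-180,110,-55]], "spin": [0,-0.8,-1.6,-2.4,-3.2], "grip": [36,36,36,36,36], "force": 40}}

```text
t: 0.72
ee_pos: [0.4, -0.4365, 0.2812]
tcp_rot: [-0.0, -0.477, 0.879, 0.0]
ft_force: [1.4, -0.5, 0.3]
grip_width: 0.0433
finger_force: 0.0
```

```bash
python3 -c "
from h import *
go([.5362,-.2203,.28],.045)"
```

```text
t 0.725 tcp [ 0.4    -0.4365  0.2812] w 0.04332652199057469 ff 0.0
linear mm [-255.5    3.9    1.3]
tool y ang 2.5642520101636315 tool z [-4.e-04  4.e-04 -1.e+00]
spin -3.565749228777514
```

Emit:
{"method": "step_arm", "body": {"linear": [[-60,1,0],[-120,2,0],[-180,3,0],[-240,4,0],[-255,4,0]], "spin": [-0.9,-1.8,-2.7,-3.5,-3.57], "grip": [36,36,36,36,36]}}

```text
t: 1.35
ee_pos: [0.5375, -0.22, 0.2811]
tcp_rot: [0.0, 0.723, -0.69, -0.0]
ft_force: [-0.7, -1.2, -0.1]
grip_width: 0.036
finger_force: 0.0
```

```bash
python3 -c "
from h import *
go([.5362,-.2203,.07],.045)
c=robot.camera('side');i=c['pixels'][150:260,250:400,::-1];cv2.imwrite('pics/s1.png',cv2.resize(i,(800,587),interpolation=3))
print(proj(c,[[.5366,-.2303,.031],[.5302,-.0685,.027]]))"
```

```text
t 1.35 tcp [ 0.5375 -0.22    0.2811] w 0.0359863453331606 ff 0.0
linear mm [  0.3   1.2 211.1]
tool y ang -3.0948890365639756 tool z [-6.e-04  4.e-04 -1.e+00]
spin 0.009761006548600149
[[308.09659506 213.35527705]
 [292.65242804 233.85264298]]
```

View pics/s1.png

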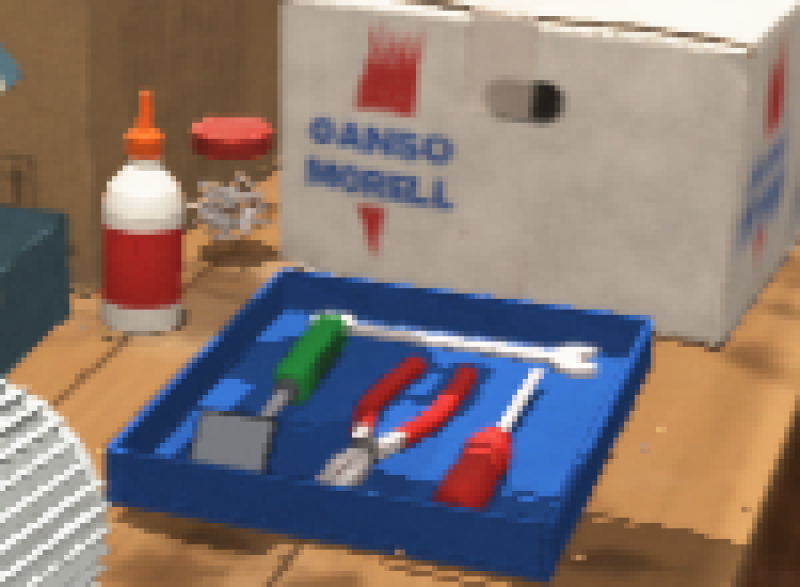

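The view confirms the handle top near crop pixel (312,345), where I predicted it. The tray is clear, so I'm descending.

Emit:
{"method": "step_arm", "body": {"linear": [[0,1,60],[0,1,120],[0,1,180],[0,1,225],[0,1,225]], "spin": [0,0,0,0,0], "grip": [36,36,36,36,36]}}

```text
t: 2.02
ee_pos: [0.5319, -0.2234, 0.0533]
tcp_rot: [0.002, 0.721, -0.693, -0.003]
ft_force: [0.3, 0.1, -0.2]
grip_width: 0.036
finger_force: 0.0
```

```bash
python3 -c "
from h import *
go([.5362,-.2203,.01],.045)"
```

```text
t 2.025 tcp [ 0.5319 -0.2234  0.0533] w 0.03601977485169527 ff 0.0
linear mm [-2.9 -4.8 43.3]
tool y ang -3.102146243383596 tool z [-7.8e-03  8.0e-04 -1.0e+00]
spin -0.031819725633179294
```

Emit:
{"method": "step_arm", "body": {"linear": [[0,0,0],[0,0,0]], "spin": [0,0], "grip": [36,36]}}

```text
t: 2.28
ee_pos: [0.5367, -0.2234, 0.059]
tcp_rot: [-0.001, 0.722, -0.692, 0.002]
ft_force: [0.2, 0.3, 0.5]
grip_width: 0.0358
finger_force: 0.0
```

```bash
python3 -c "
from h import *
go([.5362,-.2203,.01],.045)"
```

```text
t 2.275 tcp [ 0.5367 -0.2234  0.059 ] w 0.03583808586004184 ff 0.0
linear mm [-3.1  0.6 49. ]
tool y ang -3.100181452217092 tool z [ 3.9e-03 -5.0e-04 -1.0e+00]
spin -0.02056230148665312
```

Emit:
{"method": "step_arm", "body": {"linear": [[-2,1,15],[-3,1,30],[-3,1,40],[-3,1,45],[-3,1,45]], "spin": [0,0,0,0,0], "grip": [36,36,36,36,36]}}

```text
t: 2.9
ee_pos: [0.5338, -0.22, 0.011]
tcp_rot: [0.0, 0.722, -0.692, -0.0]
ft_force: [-0.3, 0.1, -0.3]
grip_width: 0.0359
finger_force: 0.0
```

```bash
python3 -c "
from h import *
go([.5362,-.2203,.01],.045)"
```

```text
t 2.9 tcp [ 0.5338 -0.22    0.011 ] w 0.035931516712487926 ff 0.0
linear mm [ 0.4 -2.4  1. ]
tool y ang -3.099941883501567 tool z [-0.001  0.    -1.   ]
spin -0.019189673856357867
```

Still clear, 2 mm low in x. I'll correct that and close.

Emit:
{"method": "step_arm", "body": {"linear": [[0,-2,0],[0,-2,0],[0,-2,0],[0,-2,0],[0,-2,0]], "spin": [0,0,0,0,0], "grip": [36,15,10,10,10], "force": 45}}

```text
t: 3.52
ee_pos: [0.5364, -0.2199, 0.0119]
tcp_rot: [-0.0, 0.722, -0.692, 0.0]
ft_force: [-0.5, -0.4, 2.8]
grip_width: 0.0218
finger_force: 45.0
```

Emit:
{"method": "step_arm", "body": {"linear": [[0,0,0],[0,0,-10],[0,0,-30],[0,0,-50],[0,0,-70]], "spin": [0,0,0,0,0], "grip": [10,10,10,10,10]}}

```text
t: 4.15
ee_pos: [0.5356, -0.2199, 0.0824]
tcp_rot: [0.0, 0.722, -0.692, -0.0]
ft_force: [-0.3, -0.7, -1.9]
grip_width: 0.0218
finger_force: 45.0
```

```bash
python3 - <<'E'
from h import *
d=np.array([.1564,.9877,0]); V=np.array([.568,.2127,.1])
g=V-.155*d; g[2]=.0915-.017+.028-.028+.011-.0;print(g)
go(g,-.157)
for n in('top','side'):
    c=robot.camera(n); cv2.imwrite(f'pics/{n}2.png',c['pixels'][:,:,::-1])
E
```

```text
[0.543758  0.0596065 0.0855   ]
t 4.15 tcp [ 0.5356 -0.2199  0.0824] w 0.021807960822929788 ff 44.99650776386261
linear mm [-278.9  -19.7   -3. ]
tool y ang -3.1001677131216145 tool z [-6.e-04  2.e-04 -1.e+00]
spin 1.1368911638961272
```

Emit:
{"method": "step_arm", "body": {"linear": [[-30,2,-3],[-65,5,-3],[-100,7,-3],[-125,9,-3],[-132,10,-3]], "spin": [0.3,0.6,0.9,1.1,1.14], "grip": [10,10,10,10,10]}}

```text
t: 4.88
ee_pos: [0.52, -0.0873, 0.0842]
tcp_rot: [-0.0, -0.65, 0.76, 0.0]
ft_force: [1.6, -0.9, -0.3]
grip_width: 0.0214
finger_force: 45.0
```

Emit:
{"method": "step_arm", "body": {"linear": [[0,0,0],[0,0,0],[0,0,0]], "spin": [0,0,0], "grip": [10,10,10]}}

```text
t: 5.25
ee_pos: [0.5205, -0.0891, 0.0844]
tcp_rot: [-0.0, -0.649, 0.761, 0.0]
ft_force: [-0.3, 0.0, -1.7]
grip_width: 0.0217
finger_force: 45.0
```

```bash
python3 - <<'E'
from h import *
d=np.array([.1564,.9877,0]); V=np.array([.568,.2127,.1])
g=V-.1546*d; g[2]=.085; go(g,-.157)
p=robot.read_state()['ee_pos']; f=p+.1546*d; f[2]=p[2]+.015
T=robot.camera('top');S=robot.camera('side')
a=T['pixels'][130:280,200:400,::-1];b=S['pixels'][190:290,190:330,::-1]
print('pred head',f,proj(T,f),proj(S,f),'handle ctr',proj(T,p-.0104*d+[0,0,.0065]),proj(S,p-.0104*d+[0,0,.0065]))
cv2.imwrite('pics/p.png',np.vstack([cv2.resize(b,(420,300),interpolation=3),cv2.resize(a,(420,300),interpolation=3)]).reshape(600,420,3))
E
```

```text
t 5.25 tcp [ 0.5205 -0.0891  0.0844] w 0.021709068707698218 ff 44.996286034584045
linear mm [-150.9    0.5   -0.6]
tool y ang 2.9833656519515963 tool z [-3.e-04 -1.e-04 -1.e+00]
spin -0.007030201532431344
pred head [0.54471223 0.0635671  0.09941672] [[271.0454109  188.30928164]] [[270.26764027 228.92087298]] handle ctr [[330.89819563 199.12604512]] [[299.76039913 211.7723902 ]]
```

View pics/p.png

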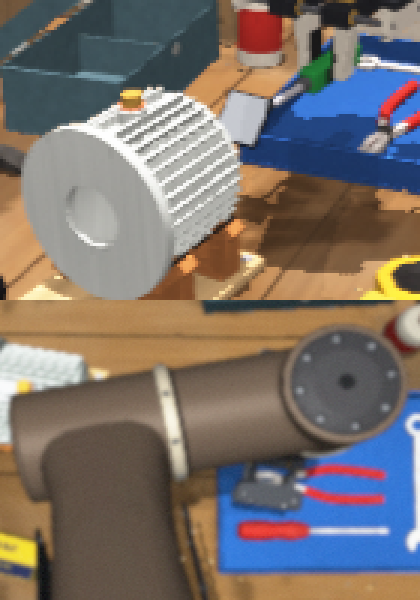

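The side view shows the head near (272,229) against a predicted (270,229), level and in line with the bore. Before inserting I'll check that the arm links clear the housing.

```bash
python3 - <<'E'
from h import *
S=robot.camera('side'); cv2.imwrite('pics/s3.png',S['pixels'][:,:,::-1])
print(robot.read_state()['joint_pos'])
E
```

```text
[ 2.02544046e-01  2.59640246e-01 -4.95375469e-01  2.36465725e-05
 -8.15918924e-01 -3.60582162e-01]
```

View pics/s3.png

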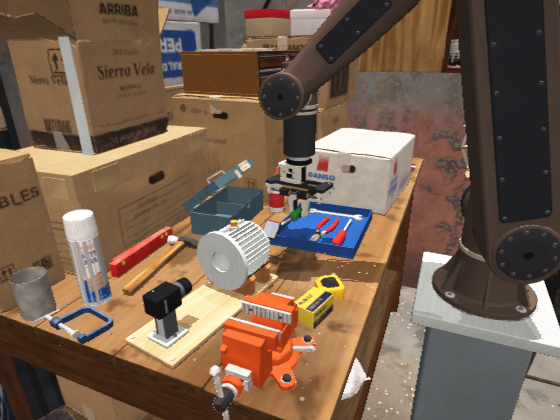

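The forearm is well above everything: the elbow is near (280,95) and the wrist column comes straight down at (300,130). I'm inserting slowly along the bore.

Emit:
{"method": "step_arm", "body": {"linear": [[-15,0,-0.5],[-35,0,-0.5],[-55,0,-0.5],[-70,0,-0.5],[-75,0,-0.5]], "spin": [0,0,0,0,0], "grip": [10,10,10,10,10]}}

```text
t: 6.02
ee_pos: [0.5326, -0.0129, 0.085]
tcp_rot: [0.0, -0.65, 0.76, -0.0]
ft_force: [-0.2, 0.9, -1.1]
grip_width: 0.0218
finger_force: 45.0
```

```bash
python3 - <<'E'
from h import *
d=np.array([.1564,.9877,0]); V=np.array([.568,.2127,.1])
g=V-.1546*d; g[2]=.085; go(g,-.157)
E
```

```text
t 6.025 tcp [ 0.5326 -0.0129  0.085 ] w 0.021799010394097984 ff 44.996461272239685
linear mm [-73.8   0.2   0. ]
tool y ang 2.9859559950515724 tool z [ 0. -0. -1.]
spin 0.007811371179515009
```

Emit:
{"method": "step_arm", "body": {"linear": [[-15,0,0],[-35,0,0],[-55,0,0],[-70,0,0],[-74,0,0]], "spin": [0,0,0,0,0], "grip": [10,10,10,10,10]}}

```text
t: 6.65
ee_pos: [0.5441, 0.0599, 0.085]
tcp_rot: [-0.0, -0.65, 0.76, -0.0]
ft_force: [0.0, -0.6, -1.1]
grip_width: 0.0215
finger_force: 45.0
```

Emit:
{"method": "step_arm", "body": {"linear": [[0,0,0],[0,0,0],[0,0,0],[0,0,0]], "spin": [0,0,0,0], "grip": [10,10,10,10]}}

```text
t: 7.15
ee_pos: [0.5439, 0.0584, 0.0851]
tcp_rot: [0.0, -0.649, 0.761, 0.0]
ft_force: [-0.7, -0.1, -1.3]
grip_width: 0.0214
finger_force: 45.0
```

```bash
python3 - <<'E'
from h import *
d=np.array([.1564,.9877,0]); V=np.array([.568,.2127,.1])
g=V-.1546*d; g[2]=.085; go(g,-.157)
S=robot.camera('side');T=robot.camera('top')
cv2.imwrite('pics/f.png',np.hstack([cv2.resize(c['pixels'][y:y+100,x:x+130,::-1],(390,300),interpolation=3) for c,y,x in((S,190,180),(T,140,160))]))
p=robot.read_state()['ee_pos']; h=p-.0104*d+[0,0,.0065]
for e in(h-.05*d,h+.05*d): print(proj(S,e)-[180,190])
E
```

```text
t 7.15 tcp [0.5439 0.0584 0.0851] w 0.021431879809887838 ff 44.996357560157776
linear mm [-1.6  0.3  0.1]
tool y ang 2.9836539044958457 tool z [ 0.  0. -1.]
spin -0.005378636110491729
[[102.7998499  33.03136  ]]
[[83.26682402 46.24194286]]
```

View pics/f.png

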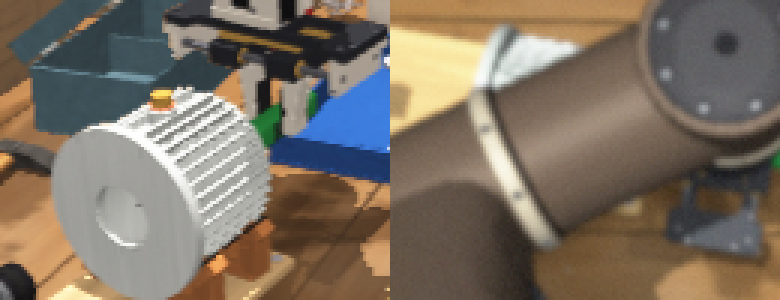

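The handle is still outside the open end in line with the bore, with the green near (265,125) in the crop. The housing hasn't moved, there is no contact force, and the tool is within 2 mm of target. Handing in.

```bash
python3 -c "
from workcell import robot
print(robot.hand_in())"
```

```text
the job is handed in; nothing more can be done
None
```

I handed the job in at about 7.2 s of the 45 s limit, with the mirror held steady in the bore under the plug: by my measurements the gripper was within 2 mm of its target and there was no sign of contact, but hand-in gave no verdict and neither camera can see the glass inside the bore.

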